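# Bolt the sprung splash guard of a polishing lathe

### The arm

A 6-joint arm with a two-finger parallel gripper is mounted at the origin on the work surface. World frame = base frame: x ahead of the robot, y to its left, z up, the work surface at z = 0. Lengths are in mm, angles in rad, forces in N, time in s.
With the tool pointing down it reaches from about 350 to 975 mm from the base axis. Payload 7.1 kg.
Tool frame: the origin (TCP) lies at the very end of the fingers, on their centre line; the grasp point (between the pads) lies 19 mm behind it (ctrl.tcp_to_grasp is the distance from the TCP to the grasp point, in mm); z points along the fingers, x is the direction in which the jaws open and shut, and the axes are right-handed (so a half turn about z gives the same grasp; the last joint's range is limited). The gripper opens to 88 mm and grips with 3 to 60 N. Pads are 20 mm wide; open, the fingers measure 115 mm over their backs; the gripper's body (75 mm by 178 mm) begins 61 mm behind the grasp point.
Start: joints at [-1.268, 0.423, 1.63, -0, 1.089, -0.019], TCP at [197.689, -592.894, 222.675] pointing down, gripper open.
Joint ranges: [-3, 3], [-0.9, 2.11], [0.09, 2.58], [-1.31, 4.45], [0.11, 2.69], [-2.54, 2.54]. Speed limits (rad/s): [2.39, 2.39, 3.01, 3.14, 3.14, 3.14].

### API

Orientations are given as a rotation vector (axis times angle).
In Python, from workcell import get_obs, viewer, ctrl, masks_of gives the robot as it stands. The module is installed in compiled form; this text tells all that it offers.
- The arm moves only by the shell command python3 -m inch 'ROWS'. ROWS is JSON, a list of rows, each an object of numbers: "tx", "ty", "tz": the shift along the tool's x, y, z in cm; "ax", "ay", "az": the turn, a rotation vector about the tool's x, y, z in degrees; "jaw": the opening, from 0 (shut) to 1 (fully open). In form: [{"tx": .., "ty": .., "tz": .., "ax": .., "ay": .., "az": .., "jaw": ..}, ...]. A call has 1 to 12 rows; each row shifts and turns the commanded pose from where the row before left it, along the tool's axes as they then stand; what a row does not reach is not made up. A row lasts 1/8 s, in which the tool goes at most 62.5 mm and 10.7 degrees, less where a joint would pass 70% of its speed; a pose out of reach is approached as far as the arm can. A call is refused whole if a number of a shift passes 6.25 or a number of a turn 10.7, either way. A call with a gripper value outside its range is refused whole. The fingers move at their own pace and stop on an object; the grip force is fixed at half the most. Time passes only in rows, so rows that do not move let the fingers close. It gives the time, the measured TCP pose, the force and the opening at its end, in the units of the state.
- get_obs(): the state, without advancing time (a new reading comes with each control period).
- viewer.get_image(name): name is "scene" or "top" or "wrist"; returns (picture, depth): 480x640x3 uint8, red, green, blue; 480x640 float32, mm along the optical axis (not along the pixel's ray), 0 where there is no reading.
- viewer.get_calibration(name): a dict with "fx", "fy", "cx", "cy" (pixels), "rvec" (rotation vector, rad) and "tvec" (3), from world to camera coordinates, as OpenCV has them. Camera axes: x right, y down, z forward; pixel columns grow to the right and rows downward; lengths in mm; the calibration is good to about 2 mm. A picture is of the moment at which its call begins: read the wrist's pose just before it. get_calibration takes no time and is no camera call; for the wrist camera it gives the pose at the moment of the call.
- ctrl.close_job(): hands the job in, once; it reports no verdict.
Trained networks look in the newest picture that a camera, given by its name, has taken for a name from the list of things; names that differ only in an ending like _2 or _b are one class to them, and where a whole thing is asked for, a point or a joint stands for the part that bears it (a point fixed in the world has none). Each returns a list of dicts, best first, with "score" (0 to 1); they miss things now and then, are a little off and sometimes report something else, mostly with a low value. They report only what shows in the picture. A call takes as long as a camera call.
- masks_of(camera, thing): "pixels" (480x640 bool, what is visible of it) and "location" ([column, row] in pixels, amid what is visible of it).
The state is a dict: "t": time; "qpos": joint angles; "qvel": joint speeds; "joint_torque": joint torques, N m; "ee_pos": TCP position; "orientation": TCP orientation; "ft_force": force on the tool from outside, world axes, zero at the start; "moment": the same for the moment, N m; "width": finger opening in mm.
Only numpy, scipy, OpenCV 4.12 (cv2) and the standard library are available. Lean on these libraries where they do the work, as an engineer would, in place of code of your own. Each camera call takes 0.05 s, during which the arm holds its last target. There are 200 camera calls.

### The job

Make the polishing lathe ready to run: pull its raised spring-loaded splash guard down by the bar until the safety catch holds it, and let go. Then take the upright knob of the slide bolt, push the guard right down with it, shoot the bolt under its keeper and let go, so that the bolt alone keeps the guard closed. Leave the plaster cast beside the lathe where it stands.

Things in the scene. Friction and masses are not known exactly. Their poses are not given: they have to be found in the camera images.
- lathe: Fixed bench polishing lathe: black tray 300 x 580 x 12 mm with a grey splash box 200 (x) x 250 (y) mm centred at x=10, y=0, sides up to z=126; motor on its +y side. Origin on the table; x from the operator's side to the back, y to the motor, z up (lathe frame, mm, used below).
- keeper (a point): Middle of the underside of the bolt's keeper, a steel bridge on the box's -y side: at (-55, -129, 160) mm in the lathe frame. 22 mm wide along y, 5 mm thick, 34 mm free between its two legs.
- catch_tip (a point): Top of the safety catch, a sprung steel hook on the box's +y side, 24 mm wide, at (-18, 140, 192) mm in the lathe frame. It gives way sideways when the guard comes down (about 5 N more at the bar), snaps back over the guard's side pin and needs no handling.
- guard: Splash guard: clear flap 160 long, 213 wide, 10 mm thick at its aluminium edge, about 0.3 kg, on a spring hinge. Origin mid-width on the hinge line, at (90, 0, 140) mm in the lathe frame; its y is the hinge line, along the lathe's y. The flap reaches along its own -x; its z points up when closed.
- bar_mid (a point): Middle of the guard's pull bar, on its axis: (-205, 0, 0) mm in the guard's frame. Round steel U, 12 mm thick, straight for 98 mm along y, 39 mm free between bar and flap edge.
- guard_hinge (a joint): Opening angle, rad: 0 = flap level (closed), positive = free edge raised; stops at -0.04 and 1.2. The spring always drives it open: about 3 N at the bar when open, 8 N at the bar (11 N at the bolt knob) when closed. The safety catch lies at 0.25 to 0.45: brought below 0.2 and let up again, the guard hangs on it at about 0.28 and can go on down from there.
- bolt_knob (a point): Centre of the top of the slide bolt's knob, an upright steel post 14 mm across, 56 mm tall above the bolt's axis, square to the flap. Bolt drawn back: at (-145, -45, 64) mm in the guard's frame. It points away from the robot when the guard is open, and leans only 0.28 rad when it hangs on the catch.
- bolt (a joint): Travel of the slide bolt, m: 0 drawn back, 0.03 fully home; slides along the guard's -y with 1.5 N friction, stays where left. Goes under the keeper only while the guard is at -0.04 to 0.045 rad, else hits the keeper's side; must be below 0.008 as the guard passes the keeper. Bolted and let go, the guard rests at about 0.06 rad against the keeper.
- cast: White plaster dental cast, 66 x 70 x 34 mm, loose on the table beside the lathe's -y end; origin under its middle.

How it is judged:
By the outcome, as a careful person would: the job done as asked, in the order asked, and still so for the second after the job is handed in, with the robot touching nothing.
It also fails if it takes over 48 s, if anything falls off the work surface, if the arm or the gripper's body presses on something with over 40 N, if the wrist force passes 120 N, or if a joint passes its speed limit or range.

## Working session

There is one attempt and no reset: what is moved stays moved. The work goes in short steps, Python scripts to look and compute and a shell command to move; the robot and the scene stay as the last step left them, time stands still between calls to the robot, and variables do not carry over. Pictures are saved under pics/ and viewed, about 8 in all and at most 12, crops included, and the job is handed in when it is done.

```bash
mkdir -p pics
cat > h.py <<'E'
import numpy as np,cv2
from scipy.spatial.transform import Rotation as R
from workcell import get_obs,viewer,ctrl,masks_of
def cal(n):
    c=viewer.get_calibration(n);return c,R.from_rotvec(np.ravel(c["rvec"])).as_matrix(),np.ravel(c["tvec"])
def cloud(n,d,m):
    c,r,t=cal(n);v,u=np.nonzero(m&(d>0));z=d[v,u]
    p=np.c_[(u-c["cx"])/c["fx"]*z,(v-c["cy"])/c["fy"]*z,z];return (p-t)@r
def proj(n,P):
    c,r,t=cal(n);q=np.atleast_2d(P)@r.T+t
    return np.c_[q[:,0]/q[:,2]*c["fx"]+c["cx"],q[:,1]/q[:,2]*c["fy"]+c["cy"]]
def save(n,f):
    im,d=viewer.get_image(n);cv2.imwrite("pics/"+f,im[:,:,::-1]);return im,d
E
python3 - <<'E'
from h import *
o=get_obs();print(o)
for n in("scene","top"):
    im,d=save(n,n+"1.png");c,r,t=cal(n);print(n,"cam at",-r.T@t)
    np.save(n+"d.npy",d)
    for th in("lathe","guard","bar_mid","bolt_knob","cast","keeper","catch_tip"):
        try:
            for m in masks_of(n,th)[:2]:
                p=cloud(n,d,m["pixels"]);print(th,round(m["score"],2),m["location"],m["pixels"].sum(),p.min(0).round(),np.median(p,0).round(),p.max(0).round())
                np.save(f"{n}_{th}.npy",m["pixels"]) if m["score"]>.5 else 0
        except Exception as e: print(th,e)
E
```

```text
{'t': 0.0, 'qpos': array([-1.26801601e+00,  4.23830049e-01,  1.63069273e+00, -1.68664779e-05,
        1.08861292e+00, -1.90143079e-02]), 'qvel': array([ 0.00017518, -0.00057523, -0.00040298,  0.00044413,  0.00153133,
       -0.00027328]), 'joint_torque': array([-2.25315939e-04, -5.44626045e+01, -2.73662800e+01,  6.44248375e-02,
        2.27520405e-02, -1.41087335e-04]), 'ee_pos': array([ 197.51170241, -592.37571882,  221.90737204]), 'orientation': array([-2.54789827e+00,  1.83632069e+00,  1.95253751e-03]), 'ft_force': array([-0.73031113,  0.02304909, -0.2042179 ]), 'moment': array([-0.0118189 , -0.02682002,  0.0116647 ]), 'width': 87.94997366808549}
scene cam at [943.64661025 209.01602443 847.77331114]
lathe 0.74 [386.8, 320.4] 50198 [ 320. -293.   -2.] [624. 122. 113.] [745. 388. 340.]
bar_mid 0.57 [315.9, 242.1] 11953 [ 307. -291.   -2.] [613. -15. 233.] [666. 106. 340.]
bolt_knob 0.61 [283.5, 201.7] 540 [ 577. -115.  230.] [600. -70. 288.] [643. -26. 306.]
cast 0.92 [243.9, 199.8] 902 [ 454. -321.   -1.] [ 505. -267.   20.] [ 541. -236.   39.]
keeper 0.64 [382.2, 324.7] 50077 [ 330. -234.   -1.] [624. 123. 113.] [745. 390. 340.]
catch_tip 0.63 [403.8, 289.6] 498 [499. 110.  67.] [565. 127. 172.] [574. 134. 197.]
top cam at [ 448.65799506  -47.68525979 1123.40676915]
guard 0.94 [306.6, 223.3] 3534 [ 554. -147.    0.] [603. -28. 281.] [682. 141. 340.]
bar_mid 0.64 [304.5, 220.8] 3507 [ 555. -147.   -3.] [603. -27. 281.] [694. 127. 340.]
bolt_knob 0.66 [332.0, 225.3] 424 [ 576. -126.  179.] [597. -73. 285.] [638. -41. 305.]
cast 0.94 [420.1, 284.8] 981 [ 450. -321.   -4.] [ 494. -274.   18.] [ 540. -231.   38.]
keeper 0.96 [262.9, 259.8] 35605 [ 351. -232.   -6.] [553.  81.  17.] [748. 405. 340.]
catch_tip 0.69 [228.7, 247.1] 225 [548. 109.  89.] [561. 121. 183.] [586. 138. 196.]
```

View pics/scene1.png

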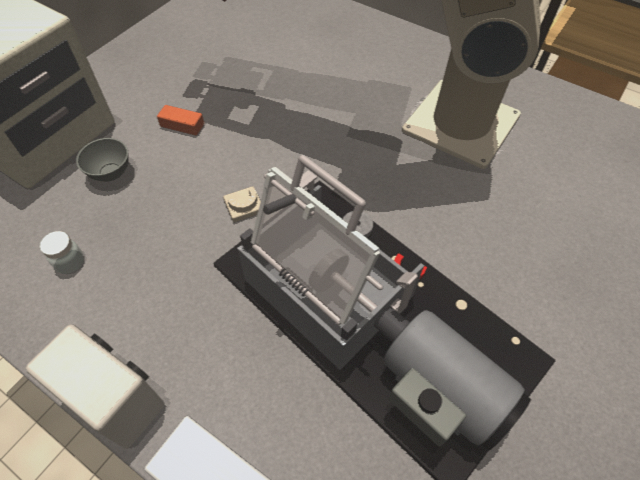

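View pics/top1.png

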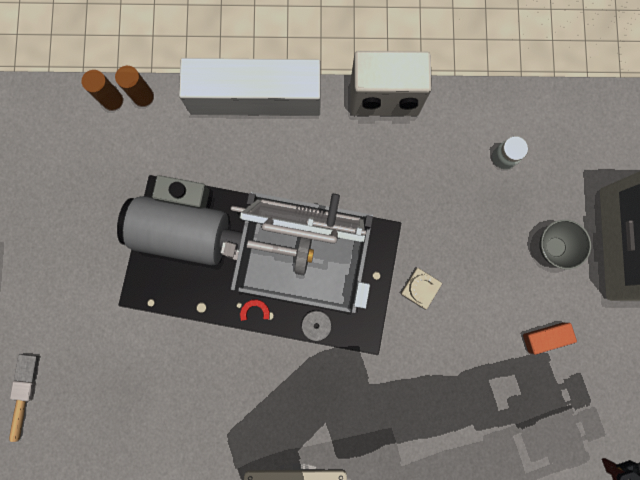

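Both pictures agree. The lathe is yawed about -10°, with the guard open near 1.2 rad. In the top picture the bar is at about (305,230), the knob at (333,210), the cast at (421,287) and the keeper block at (362,295). Next I fit the lathe pose.

Run:
```python
from h import *
o=get_obs();print(R.from_rotvec(o["orientation"]).as_matrix().round(3))
im=cv2.imread("pics/top1.png");d=np.load("topd.npy")
m=(im.max(2)<45); n,l,s,_=cv2.connectedComponentsWithStats(m.astype(np.uint8))
full=np.load("top_keeper.npy")
P=cloud("top",d,full); q=P[(P[:,2]<20)&(P[:,2]>4)]
r=cv2.minAreaRect(q[:,:2].astype(np.float32));print("tray",r,len(q))
# line fits: visible edges of dark tray at z=12 : refine by optimisation of box-model over edges
from scipy.optimize import minimize
g=cv2.GaussianBlur(cv2.cvtColor(im,cv2.COLOR_BGR2GRAY),(3,3),0).astype(float)
def samp(P):
    uv=proj("top",P).astype(np.float32);return cv2.remap(g.astype(np.float32),uv[:,0],uv[:,1],cv2.INTER_LINEAR).ravel()
s=np.linspace(-.9,.9,60)
def pts(off):
    a=150+off;b=290+off
    return np.r_[np.c_[-a+0*s,290*s],np.c_[150*s,-b+0*s],np.c_[a+0*s,290*s][40:],np.c_[a+0*s,290*s][:8]]
def W(p,L):
    c,sn=np.cos(p[2]),np.sin(p[2]);return np.c_[p[0]+c*L[:,0]-sn*L[:,1],p[1]+sn*L[:,0]+c*L[:,1],12+0*L[:,0]]
def f(p): 
    return -np.mean(np.clip(samp(W(p,pts(3)))-samp(W(p,pts(-3))),-20,60))
c0=r[0]
best=min((minimize(f,[c0[0]+dx,c0[1]+dy,-.178+da],method="Nelder-Mead",options=dict(initial_simplex=None)) for dx in(-8,0,8) for dy in(-8,0,8) for da in(-.02,0,.02)),key=lambda z:z.fun)
print(best.x,best.fun)
p=best.x;Rz=R.from_euler("z",p[2]).as_matrix()
for n in("top","scene"):
    dd=np.load(n+"d.npy")
    for th in("bolt_knob","catch_tip","bar_mid","cast"):
        C=cloud(n,dd,np.load(f"{n}_{th}.npy"));L=(C-[p[0],p[1],0])@Rz
        if th=="catch_tip":L=L[L[:,2]>180];print(n,th,len(L),np.median(L,0).round(1),L[:,2].max())
        elif th=="bar_mid":
            L=L[(L[:,2]>318)&(abs(L[:,1])<45)];print(n,th,len(L),np.median(L,0).round(1),L[:,2].max(),np.polyfit(L[:,1],L[:,0],1))
            a=L[:,[0,2]]-[90,140];print("ang",np.arctan2(np.median(a[:,1]),-np.median(a[:,0])))
        elif th=="bolt_knob":
            L=L[(L[:,0]>50)&(L[:,2]>260)];print(n,th,len(L),L.min(0).round(),np.median(L,0).round(1),L.max(0).round())
        else: print(n,th,np.median(C,0).round())
def LW(v): return Rz@np.array(v)+[p[0],p[1],0]
for k,v in dict(bar=(16,0,331),catch=(-18,140,192),keeper=(-55,-129,165)).items():
    print(k,LW(v).round(1),proj("top",LW(v)).round(),proj("scene",LW(v)).round())
```

```text
[[ 0.316 -0.949  0.   ]
 [-0.949 -0.316 -0.   ]
 [ 0.     0.    -1.   ]]
tray ((550.1876220703125, 77.83047485351562), (580.4545288085938, 300.79541015625), 79.30136108398438) 20373Traceback (most recent call last):
  File "<stdin>", line 22, in <module>
  File "<stdin>", line 22, in <genexpr>
    res = _minimize_neldermead(fun, x0, args, callback, bounds=bounds,
                               **options)
    fxr = func(xr)
    fx = function(np.copy(x), *(wrapper_args + args))
  File "<stdin>", line 20, in f
  File "<stdin>", line 12, in samp
  File "h.py", line 10, in proj
    c,r,t=cal(n);q=np.atleast_2d(P)@r.T+t
          ~~~^^^
  File "h.py", line 5, in cal
    c=viewer.get_calibration(n);return c,R.from_rotvec(np.ravel(c["rvec"])).as_matrix(),np.ravel(c["tvec"])
ValueError: time passes only in moves, steps and waits
```

The min-area rectangle measures 580.5 x 300.8 mm, matching the tray, so I'll use it and check it against other features.

```bash
cat >> h.py <<'E'
p=np.array([550.2,77.8,-np.radians(10.7)]);Rz=R.from_euler("z",p[2]).as_matrix()
def LW(v): return np.atleast_2d(v)@Rz.T+[p[0],p[1],0]
def WL(v): return (np.atleast_2d(v)-[p[0],p[1],0])@Rz
def G(a,v): # guard frame -> lathe
    v=np.array(v,float);c,s=np.cos(a),np.sin(a);return np.array([90+v[0]*c+v[2]*s,v[1],140-v[0]*s+v[2]*c])
E
python3 - <<'E'
from h import *
for n in("top","scene"):
    dd=np.load(n+"d.npy")
    for th in("bolt_knob","catch_tip","bar_mid","cast"):
        C=cloud(n,dd,np.load(f"{n}_{th}.npy"));L=WL(C)
        if th=="catch_tip":L=L[L[:,2]>180];print(n,th,len(L),np.median(L,0).round(1),L[:,2].max())
        elif th=="bar_mid":
            L=L[(L[:,2]>318)&(abs(L[:,1])<45)];print(n,th,len(L),np.median(L,0).round(1),L[:,2].max(),np.polyfit(L[:,1],L[:,0],1))
        elif th=="bolt_knob":
            L=L[(L[:,0]>50)&(L[:,2]>260)];print(n,th,len(L),L.min(0).round(),np.median(L,0).round(1),L.max(0).round())
        else: print(n,th,C.min(0).round(),C.max(0).round())
for k,v in dict(bar=G(1.2,(-205,0,0)),bl=G(1.2,(-205,49,0)),knob=G(1.2,(-145,-45,64)),catch=(-18,140,192),keeper=(-55,-129,165)).items():
    w=LW(v);print(k,np.round(v),w.round(1),proj("top",w).round(),proj("scene",w).round())
b=LW(G(1.2,(-205,22,0)))[0];T=R.from_rotvec(get_obs()["orientation"]).as_matrix()
print("target",b, "shift in tool, to 60 above",(T.T@(b+[0,0,60]-get_obs()["ee_pos"])/10).round(2))
ang=np.degrees(np.arctan2(Rz[1,0],Rz[0,0])-np.arctan2(T[1,0],T[0,0]));print("turn world z for toolx=lathe x",ang)
E
```

```text
top bolt_knob 413 [  61. -195.  275.] [  72.3 -136.5  285.7] [ 115. -108.  305.]
top catch_tip 137 [  2.6  45.  188.1] 196.12753267314227
top bar_mid 76 [ 36.8 -37.7 334.9] 339.88636081175446 [ 0.1121303  41.32449959]
top cast [ 450. -321.   -4.] [ 540. -231.   38.]
scene bolt_knob 527 [  59. -180.  262.] [  76.8 -132.1  288.1] [119. -93. 306.]
scene catch_tip 202 [  4.1  48.8 189.6] 197.16821938712235
scene bar_mid 190 [ 41.1 -34.1 333. ] 339.6767387352277 [ 0.16894042 46.58710716]
scene cast [ 454. -321.   -1.] [ 541. -236.   39.]
bar [ 16.   0. 331.] [[565.6  74.9 331.1]] [[241. 235.]] [[391. 209.]]
bl [ 16.  49. 331.] [[574.7 123.  331.1]] [[210. 229.]] [[421. 231.]]
knob [ 97. -45. 298.] [[637.3  15.6 298.3]] [[280. 196.]] [[322. 240.]]
catch [-18 140 192] [[558.5 218.7 192. ]] [[174. 250.]] [[467. 308.]]
keeper [ -55 -129  165] [[472.2 -38.7 165. ]] [[313. 297.]] [[348. 202.]]
target [569.7280571   96.49942239 331.06801262] shift in tool, to 60 above [-53.63 -57.1  -16.84]
turn world z for toolx=lathe x 60.86216495388783
```

Run:
```python
from h import *
for n in("top","scene"):
    d=np.load(n+"d.npy");C=cloud(n,d,np.ones((480,640),bool));L=WL(C)
    k=(L[:,2]>120)&(L[:,2]<130)&(L[:,0]>-150)&(L[:,0]<150)&(L[:,1]>-240)&(L[:,1]<55)
    print(n,k.sum(),L[k].min(0),L[k].max(0))
    r=cv2.minAreaRect(C[k,:2].astype(np.float32));print(r)
    for i in(0,1):print(np.histogram(L[k][:,i],bins=np.arange(-240,150,10)))
    # bar: highest ridge: max z per y bin
    B=L[(L[:,2]>326)&(L[:,0]>0)&(L[:,0]<80)&(L[:,1]>-170)&(L[:,1]<30)]
    print("bar",B.min(0),B.max(0),np.polyfit(B[:,1],B[:,0],1),np.median(B,0))
    # catch
    K=L[(L[:,2]>184)&(L[:,2]<200)&(L[:,1]>20)&(L[:,1]<80)&(abs(L[:,0])<40)];print("catch",len(K),np.percentile(K,[3,50,97],axis=0))
```

```text
top 987 [ -68.94560027 -214.95577447  120.01861624] [131.35187652  50.29031989 129.7766095 ]
((565.5775756835938, -8.89202880859375), (265.2530517578125, 200.26364135742188), 79.30976104736328)
(array([  0,   0,   0,   0,   0,   0,   0,   0,   0,   0,   0,   0,   0,
         0,   0,   0,   0,  41,  31,  28,  26,  27,  25,  38,  37,  42,
        54,  55,  41,  36,  36,  23,  18,  19,   3,   3, 370,  34]), array([-240, -230, -220, -210, -200, -190, -180, -170, -160, -150, -140,
       -130, -120, -110, -100,  -90,  -80,  -70,  -60,  -50,  -40,  -30,
        -20,  -10,    0,   10,   20,   30,   40,   50,   60,   70,   80,
         90,  100,  110,  120,  130,  140]))
(array([  0,   0, 153, 116,  19,  17,  18,  20,  20,  15,   0,   7,  17,
        18,  41,  36,  18,  18,  19,  18,  21,  19,  20,  19,  20,  19,
       112, 185,   1,   1,   0,   0,   0,   0,   0,   0,   0,   0]), array([-240, -230, -220, -210, -200, -190, -180, -170, -160, -150, -140,
       -130, -120, -110, -100,  -90,  -80,  -70,  -60,  -50,  -40,  -30,
        -20,  -10,    0,   10,   20,   30,   40,   50,   60,   70,  
[... 1107 characters left out ...]
   27,  33,  32,  27,  35,  31,  35,  35,  33,  33,  36,  38,  35,
       102, 411,   0,   6,   0,   0,   0,   0,   0,   0,   0,   0]), array([-240, -230, -220, -210, -200, -190, -180, -170, -160, -150, -140,
       -130, -120, -110, -100,  -90,  -80,  -70,  -60,  -50,  -40,  -30,
        -20,  -10,    0,   10,   20,   30,   40,   50,   60,   70,   80,
         90,  100,  110,  120,  130,  140]))
bar [  30.54701598 -148.21229972  326.01117737] [ 46.08657472 -27.99346631 339.90607454] [-2.18613991e-03  3.87893168e+01] [ 39.64014005 -83.23075264 336.44150575]
catch 167 [[ -9.0936956   39.41004698 184.15083852]
 [  4.00763597  49.97084628 191.61552452]
 [ 13.99285168  55.93567483 196.21710771]]
```

Run:
```python
import cv2
a=cv2.imread("pics/top1.png")[165:325,215:415];cv2.imwrite("pics/crop.png",cv2.resize(a,None,fx=3.75,fy=3.75,interpolation=2))
```

```text
(no output)
```

View pics/crop.png

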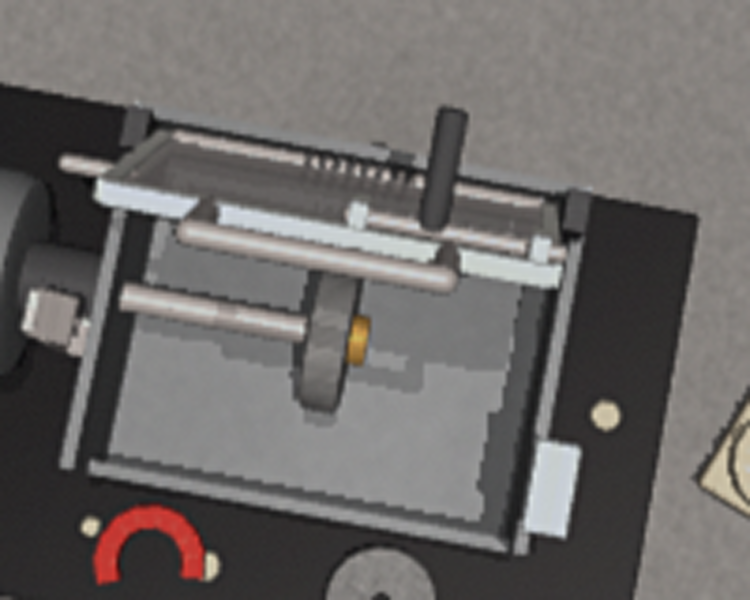

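The crop shows the bolt drawn back, the round bar at about (310,255) and the keeper plate at (553,490). The box isn't centred on the tray. The rim, bar and catch all put the lathe origin at (+21, -90.5) from the tray centre. Next I plan the approach.

```bash
cat >> h.py <<'E'
_o=LW([21,-90.5,0])[0];p=np.array([_o[0],_o[1],p[2]])
def state():
    o=get_obs();return o,R.from_rotvec(o["orientation"]).as_matrix(),o["ee_pos"]
def goto(P,Rt=None):
    """print shift in current tool axes (cm), and remaining turn in tool axes (deg)"""
    o,T,e=state();print("shift cm",(T.T@(np.ravel(P)-e)/10).round(2),end=" ")
    if Rt is not None: print("turn deg",np.degrees(R.from_matrix(T.T@Rt).as_rotvec()).round(2),end=" ")
    print()
def ori(a,jaw): # tool z = -guard z at angle a ; jaw 'x' or 'y' (lathe)
    gz=np.array([np.sin(a),0,np.cos(a)]);z=-gz
    x=np.array([np.cos(a),0,-np.sin(a)]) if jaw=="x" else np.array([0,1.,0])*(1 if jaw=="y" else -1)
    return Rz@np.c_[x,np.cross(z,x),z]
E
python3 - <<'E'
from h import *
print("origin",p)
for a in(1.2,.28,0):
  for v in((-205,0,0),(-145,-45,64)):
    w=LW(G(a,v));print(a,w.round(),proj("top",w).round(),proj("scene",w).round())
b=LW(G(1.2,(-205,22,0)))[0];print(b);goto(b+[0,0,60],ori(0,"x"))
E
```

```text
origin [ 5.5403204e+02 -1.5025457e+01 -1.8675023e-01]
1.2 [[569. -18. 331.]] [[299. 233.]] [[330. 180.]]
1.2 [[641. -77. 298.]] [[336. 194.]] [[265. 210.]]
0.28 [[449.   5. 197.]] [[289. 309.]] [[378. 193.]]
0.28 [[515. -53. 242.]] [[321. 272.]] [[329. 185.]]
0 [[441.   6. 140.]] [[290. 313.]] [[378. 210.]]
0 [[492. -49. 204.]] [[319. 286.]] [[338. 192.]]
[573.56009713   3.67396538 331.06801262]
shift cm [-44.71 -54.53 -16.84] turn deg [  0.    -0.   -60.86]
```

```bash
python3 -m inch '[{"tz":-5,"jaw":0.45},{"tz":-5,"tx":-1,"ty":-1},{"tz":-4,"tx":-2.5,"ty":-3},{"tz":-2.8,"tx":-2.7,"ty":-3.3},{"tx":-2.7,"ty":-3.3},{"tx":-2.7,"ty":-3.3},{"tx":-2.7,"ty":-3.3},{"tx":-2.7,"ty":-3.3},{"tx":-2.7,"ty":-3.3},{"tx":-2.7,"ty":-3.3},{"tx":-2.7,"ty":-3.3},{"tx":-2.7,"ty":-3.3}]' && python3 -m inch '[{"tx":-2.7,"ty":-3.3},{"tx":-2.7,"ty":-3.3},{"tx":-2.7,"ty":-3.3},{"tx":-2.7,"ty":-3.3},{"az":-10},{"az":-10},{"az":-10},{"az":-10},{"az":-10},{"az":-10}]'
python3 - <<'E'
from h import *
b=LW(G(1.2,(-205,22,0)))[0];goto(b+[0,0,-14],ori(0,"x"))
im,d=save("wrist","w1.png")
pr=proj("wrist",LW([G(1.2,(-205,y,0)) for y in(-49,0,22,49)]));print(pr.round())
# bar from wrist depth
C=cloud("wrist",d,d>0);L=WL(C);k=(L[:,2]>318)&(L[:,2]<345)&(abs(L[:,1])<45)&(abs(L[:,0]-16)<40);print(k.sum(),np.median(L[k],0),L[k].min(0),L[k].max(0))
E
```

```text
shift cm [-44.71 -54.53  -9.44] turn deg [  0.    -0.   -60.86] 
[[2845. 3113.]
 [2874. 2992.]
 [2885. 2945.]
 [2898. 2892.]]$[0]: bad value
  return _methods._mean(a, axis=axis, dtype=dtype,
  ret = um.true_divide(
Traceback (most recent call last):
ValueError: zero-size array to reduction operation minimum which has no identity
```

View pics/w1.png

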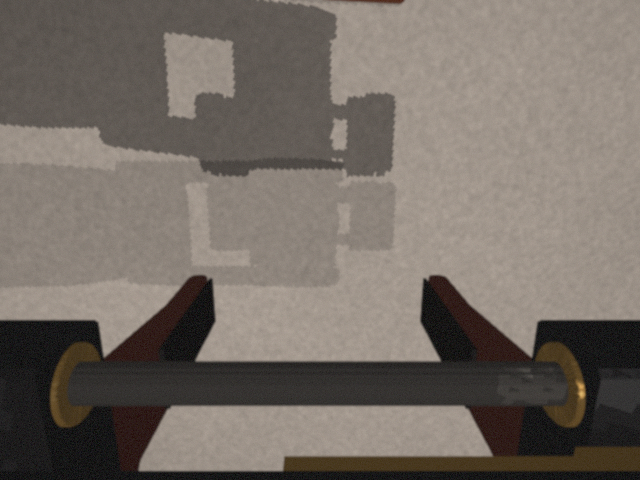

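The call was refused, so nothing moved and the wrist view shows only table. Each row evidently needs all seven keys.

```bash
python3 -m inch '[{"tx":0,"ty":0,"tz":-5,"ax":0,"ay":0,"az":0,"jaw":0.45},{"tx":-1,"ty":-1,"tz":-5,"ax":0,"ay":0,"az":0,"jaw":0.45},{"tx":-2.5,"ty":-3,"tz":-4,"ax":0,"ay":0,"az":0,"jaw":0.45},{"tx":-2.7,"ty":-3.3,"tz":-2.8,"ax":0,"ay":0,"az":0,"jaw":0.45},{"tx":-2.7,"ty":-3.3,"tz":0,"ax":0,"ay":0,"az":0,"jaw":0.45},{"tx":-2.7,"ty":-3.3,"tz":0,"ax":0,"ay":0,"az":0,"jaw":0.45},{"tx":-2.7,"ty":-3.3,"tz":0,"ax":0,"ay":0,"az":0,"jaw":0.45},{"tx":-2.7,"ty":-3.3,"tz":0,"ax":0,"ay":0,"az":0,"jaw":0.45},{"tx":-2.7,"ty":-3.3,"tz":0,"ax":0,"ay":0,"az":0,"jaw":0.45},{"tx":-2.7,"ty":-3.3,"tz":0,"ax":0,"ay":0,"az":0,"jaw":0.45},{"tx":-2.7,"ty":-3.3,"tz":0,"ax":0,"ay":0,"az":0,"jaw":0.45}]' && python3 -m inch '[{"tx":-2.7,"ty":-3.3,"tz":0,"ax":0,"ay":0,"az":0,"jaw":0.45},{"tx":-2.7,"ty":-3.3,"tz":0,"ax":0,"ay":0,"az":0,"jaw":0.45},{"tx":-2.7,"ty":-3.3,"tz":0,"ax":0,"ay":0,"az":0,"jaw":0.45},{"tx":-2.7,"ty":-3.3,"tz":0,"ax":0,"ay":0,"az":0,"jaw":0.45},{"tx":0,"ty":0,"tz":0,"ax":0,"ay":0,"az":-10,"jaw":0.45},{"tx":0,"ty":0,"tz":0,"ax":0,"ay":0,"az":-10,"jaw":0.45},{"tx":0,"ty":0,"tz":0,"ax":0,"ay":0,"az":-10,"jaw":0.45},{"tx":0,"ty":0,"tz":0,"ax":0,"ay":0,"az":-10,"jaw":0.45},{"tx":0,"ty":0,"tz":0,"ax":0,"ay":0,"az":-10,"jaw":0.45},{"tx":0,"ty":0,"tz":0,"ax":0,"ay":0,"az":-10,"jaw":0.45}]'
python3 - <<'E'
from h import *
b=LW(G(1.2,(-205,22,0)))[0];goto(b+[0,0,-14],ori(0,"x"))
im,d=save("wrist","w2.png")
pr=proj("wrist",LW([G(1.2,(-205,y,0)) for y in(-49,0,22,49)]));print(pr.round(),get_obs()["t"])
C=cloud("wrist",d,d>0);L=WL(C);k=(L[:,2]>318)&(L[:,2]<345)&(abs(L[:,1])<45)&(abs(L[:,0]-16)<40);print(k.sum(),np.median(L[k],0) if k.sum() else 0,L[k].min(0) if k.sum() else 0,L[k].max(0) if k.sum() else 0)
E
```

```text
t: 2.22
ee_pos: [407.2, -257.4, 390.8]
orientation: [-2.549, 1.837, -0.001]
ft_force: [-0.3, -1.0, 0.7]
width: 39.4
t: 3.48
ee_pos: [497.7, -114.4, 390.7]
orientation: [3.127, -0.307, 0.0]
ft_force: [0.0, -1.0, 0.0]
width: 39.8
shift cm [  5.14 -13.06   7.37] turn deg [-0.   -0.01 -0.53] 
[[418. 148.]
 [424.  47.]
 [427.  -3.]
 [431. -68.]] 3.525
3451 [ 13.77836984 -10.6948742  336.14501466] [  8.64398591 -44.93039236 328.86520024] [ 21.25510155  20.73276106 339.21209152]
```

View pics/w2.png

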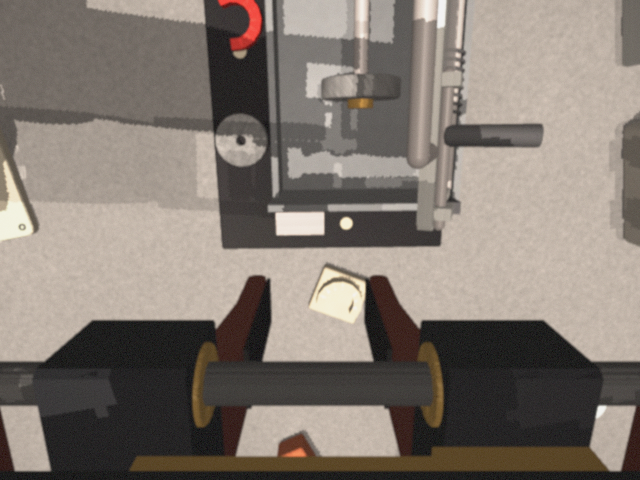

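The predicted bar position (424,47) lies on the bar in the wrist view, and depth agrees to about 1–2 mm. I move over it, go down and grip.

```bash
python3 -m inch '[{"tx":1.25,"ty":-3.25,"tz":0,"ax":0,"ay":0,"az":0,"jaw":0.45},{"tx":1.25,"ty":-3.25,"tz":0,"ax":0,"ay":0,"az":0,"jaw":0.45},{"tx":1.25,"ty":-3.25,"tz":0,"ax":0,"ay":0,"az":0,"jaw":0.45},{"tx":1.25,"ty":-3.25,"tz":0,"ax":0,"ay":0,"az":0,"jaw":0.45},{"tx":0,"ty":0,"tz":2.5,"ax":0,"ay":0,"az":0,"jaw":0.45},{"tx":0,"ty":0,"tz":2.5,"ax":0,"ay":0,"az":0,"jaw":0.45},{"tx":0,"ty":0,"tz":2.5,"ax":0,"ay":0,"az":0,"jaw":0.45},{"tx":0,"ty":0,"tz":0,"ax":0,"ay":0,"az":0,"jaw":0},{"tx":0,"ty":0,"tz":0,"ax":0,"ay":0,"az":0,"jaw":0},{"tx":0,"ty":0,"tz":0,"ax":0,"ay":0,"az":0,"jaw":0},{"tx":0,"ty":0,"tz":0,"ax":0,"ay":0,"az":0,"jaw":0}]'
python3 - <<'E'
from h import *
o,T,e=state();print(WL(e),o["width"],o["ft_force"])
# arc path TCP shifts (tool axes const, jaw x = lathe x): 
a=np.linspace(1.2,.1,12)
b=np.array([G(x,(-205,22,0)) for x in a]);d=np.diff(b,axis=0);print(a.round(2));print(np.c_[d[:,0],-d[:,2]].round(1)/10)
E
```

```text
t: 4.9
ee_pos: [573.9, 2.8, 317.0]
orientation: [-3.125, 0.317, -0.005]
ft_force: [2.3, -1.7, 2.2]
width: 11.1
[[ 16.16769913  21.17869039 317.0380811 ]] 11.08867773172194 [ 2.34689366 -1.71250687  2.22926824]
[1.2 1.1 1.  0.9 0.8 0.7 0.6 0.5 0.4 0.3 0.2 0.1]
[[-1.87  0.84]
 [-1.78  1.02]
 [-1.67  1.19]
 [-1.54  1.35]
 [-1.4   1.5 ]
 [-1.24  1.63]
 [-1.07  1.75]
 [-0.89  1.85]
 [-0.7   1.92]
 [-0.51  1.99]
 [-0.31  2.03]]
```

```bash
python3 -m inch '[{"tx":-1.87,"ty":0,"tz":0.84,"ax":0,"ay":0,"az":0,"jaw":0},{"tx":-1.78,"ty":0,"tz":1.02,"ax":0,"ay":0,"az":0,"jaw":0},{"tx":-1.67,"ty":0,"tz":1.19,"ax":0,"ay":0,"az":0,"jaw":0},{"tx":-1.54,"ty":0,"tz":1.35,"ax":0,"ay":0,"az":0,"jaw":0},{"tx":-1.4,"ty":0,"tz":1.5,"ax":0,"ay":0,"az":0,"jaw":0},{"tx":-1.24,"ty":0,"tz":1.63,"ax":0,"ay":0,"az":0,"jaw":0},{"tx":0,"ty":0,"tz":0,"ax":0,"ay":0,"az":0,"jaw":0}]'
python3 - <<'E'
from h import *
o,T,e=state();print(WL(e),o["width"],o["ft_force"],G(.6,(-205,22,0)))
E
```

```text
t: 5.78
ee_pos: [480.6, 21.5, 240.9]
orientation: [3.125, -0.316, 0.005]
ft_force: [2.5, -4.1, 4.3]
width: 10.9
[[-78.95050808  22.21872559 240.93087151]] 10.856933079174453 [ 2.47994375 -4.05194769  4.33047242] [-79.19380106  22.         255.75170705]
```

Still gripped, with low forces. I continue to 0.1 rad.

```bash
python3 -m inch '[{"tx":-1.07,"ty":0,"tz":1.75,"ax":0,"ay":0,"az":0,"jaw":0},{"tx":-0.89,"ty":0,"tz":1.85,"ax":0,"ay":0,"az":0,"jaw":0},{"tx":-0.7,"ty":0,"tz":1.92,"ax":0,"ay":0,"az":0,"jaw":0},{"tx":-0.51,"ty":0,"tz":1.99,"ax":0,"ay":0,"az":0,"jaw":0},{"tx":-0.31,"ty":0,"tz":2.03,"ax":0,"ay":0,"az":0,"jaw":0},{"tx":0,"ty":0,"tz":0,"ax":0,"ay":0,"az":0,"jaw":0}]'
python3 - <<'E'
from h import *
o,T,e=state();print(WL(e),o["width"],o["ft_force"],G(.1,(-205,22,0)))
im,d=viewer.get_image("scene")
C=cloud("scene",d,d>0);L=WL(C)
k=(abs(L[:,0]+114)<35)&(L[:,1]>-58)&(L[:,1]<-8)&(L[:,2]>130)&(L[:,2]<240);print(k.sum(),np.percentile(L[k],[3,50,97],axis=0))
E
```

```text
t: 6.52
ee_pos: [446.9, 28.2, 145.2]
orientation: [3.125, -0.315, 0.004]
ft_force: [-0.3, -4.9, 6.7]
width: 11.2
[[-113.32787475   22.614626    145.23633557]] 11.164707739934874 [-0.25530553 -4.88849752  6.70954374] [-113.97585388   22.          160.46585041]
8 [[-84.00292749 -57.19667682 160.06520971]
 [-81.413682   -51.37408569 164.03325093]
 [-79.19660365 -48.15536447 166.11136746]]
```

```bash
python3 -m inch '[{"tx":0.31,"ty":0,"tz":-2,"ax":0,"ay":0,"az":0,"jaw":0},{"tx":0.3,"ty":0,"tz":-1.2,"ax":0,"ay":0,"az":0,"jaw":0},{"tx":0,"ty":0,"tz":0,"ax":0,"ay":0,"az":0,"jaw":0.3},{"tx":0,"ty":0,"tz":0,"ax":0,"ay":0,"az":0,"jaw":0.35},{"tx":0,"ty":0,"tz":0,"ax":0,"ay":0,"az":0,"jaw":0.35},{"tx":0,"ty":0,"tz":-2,"ax":0,"ay":0,"az":0,"jaw":0.35},{"tx":0,"ty":0,"tz":-4,"ax":0,"ay":0,"az":0,"jaw":0.35},{"tx":0,"ty":0,"tz":-4,"ax":0,"ay":0,"az":0,"jaw":0.35},{"tx":0,"ty":0,"tz":-4,"ax":0,"ay":0,"az":0,"jaw":0.35}]'
python3 - <<'E'
from h import *
o,T,e=state();print(WL(e),o["width"],o["ft_force"],o["qpos"])
im,d=save("top","t3.png")
for m in masks_of("top","bolt_knob")[:2]:
    L=WL(cloud("top",d,m["pixels"]));print(m["score"],m["location"],np.percentile(L,[2,50,98],axis=0).round(1));H=L[L[:,2]>225];print(len(H),np.median(H,0) if len(H) else "")
np.save("t3d.npy",d)
im2,d2=save("scene","s3.png");np.save("s3d.npy",d2)
for m in masks_of("scene","bolt_knob")[:2]:
    L=WL(cloud("scene",d2,m["pixels"]));print(m["score"],m["location"],np.percentile(L,[2,50,98],axis=0).round(1));H=L[L[:,2]>225];print(len(H),np.median(H,0) if len(H) else "",H.max(0) if len(H) else "")
for a in(.25,.28,.3):
    g=G(a,(-145,-45,64));print(a,g,proj("top",LW(g)),proj("scene",LW(g)))
g=G(.28,(-145,-45,64));tcp=G(.28,(-145,-45,64-24))
goto(LW(G(.28,(-145,-45,64+50)))[0],ori(.28,"y"));goto(LW(G(.28,(-145,-45,64+50)))[0],ori(.28,"-y"))
E
```

```text
t: 7.7
ee_pos: [451.1, 27.8, 317.7]
orientation: [3.126, -0.316, -0.002]
ft_force: [1.0, -0.4, -0.4]
width: 30.7
[[-109.08230262   22.99414939  317.68032087]] 30.748513632743915 [ 0.99252471 -0.36592328 -0.44318437] [3.51901931e-02 4.98380164e-02 1.89066129e+00 1.14368233e-04
 1.20229101e+00 2.36832325e-01]
0.59 [332.7, 193.6] [[-49.7 -94.4 188.8]
 [-43.1 -40.  196. ]
 [-26.9  -5.2 244.8]]
93 [-31.4804201  -40.58787222 240.893677  ] [-25.27057139 -36.59909311 245.65714429]
0.25 [-34.65844776 -45.         237.88396908] [[320.89051043 273.50706935]] [[329.76443916 185.77750142]]
0.28 [-31.66627705 -45.         241.57911709] [[321.22205528 271.68694481]] [[328.52029439 185.31663872]]
0.3 [-29.6104977  -45.         243.99196527] [[321.4507916  270.43399298]] [[327.65561724 185.04837553]]
shift cm [9.18 6.67 2.73] turn deg [ 12.54 -12.74 -90.2 ] 
shift cm [9.18 6.67 2.73] turn deg [-12.69 -12.49  88.51]
```

View pics/s3.png

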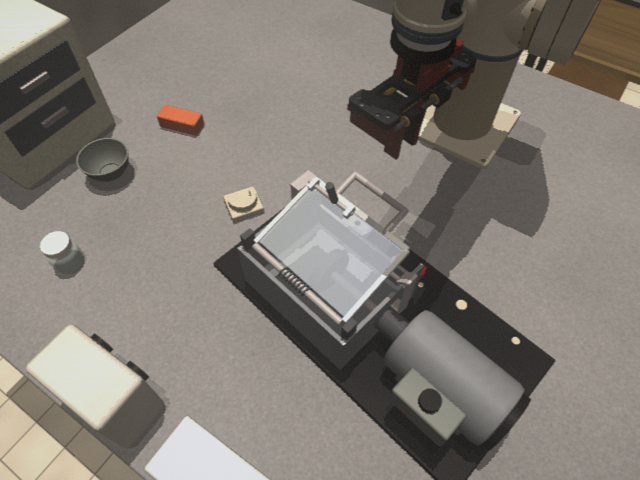

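The guard hangs on the catch at about 0.28 rad: the knob top is at (332,187) and the prediction is (328,185), with the bar free. I turn the tool to jaws along lathe y and tilt it by 0.28 rad.

```bash
python3 -m inch '[{"tx":1,"ty":0.8,"tz":0,"ax":0,"ay":0,"az":-10,"jaw":0.45},{"tx":0,"ty":0,"tz":0,"ax":0,"ay":0,"az":-10,"jaw":0.45},{"tx":0,"ty":0,"tz":0,"ax":0,"ay":0,"az":-10,"jaw":0.45},{"tx":0,"ty":0,"tz":0,"ax":0,"ay":0,"az":-10,"jaw":0.45},{"tx":0,"ty":0,"tz":0,"ax":0,"ay":0,"az":-10,"jaw":0.45},{"tx":0,"ty":0,"tz":0,"ax":0,"ay":0,"az":-10,"jaw":0.45},{"tx":0,"ty":0,"tz":0,"ax":0,"ay":0,"az":-10,"jaw":0.45},{"tx":0,"ty":0,"tz":0,"ax":0,"ay":0,"az":-10,"jaw":0.45},{"tx":0,"ty":0,"tz":0,"ax":0,"ay":0,"az":-10.2,"jaw":0.45},{"tx":0,"ty":0,"tz":0,"ax":8,"ay":0,"az":0,"jaw":0.45},{"tx":0,"ty":0,"tz":0,"ax":8,"ay":0,"az":0,"jaw":0.45},{"tx":0,"ty":0,"tz":0,"ax":0,"ay":0,"az":0,"jaw":0.45}]'
python3 - <<'E'
from h import *
goto(LW(G(.28,(-145,-45,64+30)))[0],ori(.28,"y"));print(get_obs()["qpos"])
im,d=save("wrist","w4.png")
for m in masks_of("wrist","bolt_knob")[:2]:
    L=WL(cloud("wrist",d,m["pixels"]));print(m["score"],m["location"],np.percentile(L,[2,50,98],axis=0).round(1))
    H=L[L[:,2]>236];print(len(H),np.percentile(H,[3,50,97],axis=0).round(1))
print(proj("wrist",LW([G(.28,(-145,-45,z)) for z in(64,8)])))
E
```

```text
t: 9.4
ee_pos: [460.1, 17.6, 314.2]
orientation: [-2.253, -1.844, 0.264]
ft_force: [0.1, -0.3, 0.3]
width: 39.7
shift cm [-5.86  8.5   2.09] turn deg [-0.21 -0.14 -0.69] 
[-0.02047826  0.21938762  1.72821237  0.04904506  1.47359301 -1.40380999]
0.51 [378.5, 272.9] [[-166.7 -180.4   11.5]
 [ -86.3   70.3   14.3]
 [  44.2  366.   204.3]]
310 [[-110.2  -19.5  316.9]
 [ -94.1   25.9  411.5]
 [ -69.7   86.4  423.4]]
0.47 [273.5, 350.0] [[-51.5 -24.2 189.5]
 [-48.2 -18.5 192.9]
 [-44.2  -4.2 194.7]]Traceback (most recent call last):
  File "<stdin>", line 6, in <module>
    return _quantile_unchecked(
        a, q, axis, out, overwrite_input, method, keepdims, weights)
    return _ureduce(a,
                    func=_quantile_ureduce_func,
    ...<5 lines>...
                    overwrite_input=overwrite_input,
                    method=method)
    r = func(a, **kwargs)
    result = _quantile(arr,
                       quantiles=q,
    ...<2 lines>...
                       out=out,
                       weights=wgt)
    slices_having_nans = np.isnan(arr[-1, ...])
                                  ~~~^^^^^^^^^
IndexError: index -1 is out of bounds for axis 0 with size 0
```

View pics/w4.png

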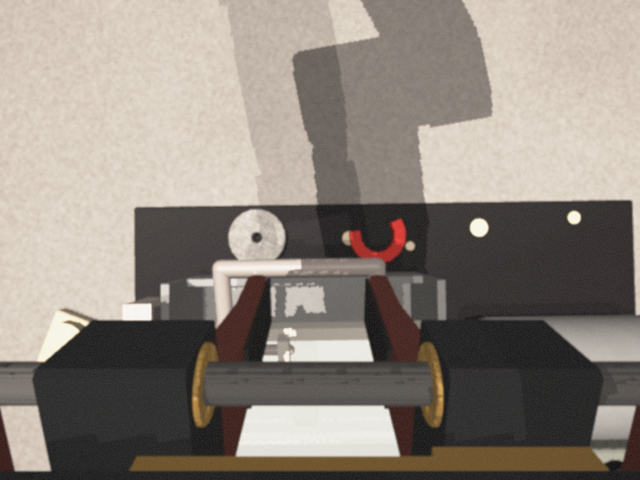

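The knob is hidden behind the jaws in this view, but the bar (row 268) and the flap are where they should be. I move over the knob and down, then close.

```bash
python3 -m inch '[{"tx":-1.95,"ty":2.85,"tz":0,"ax":0,"ay":0,"az":-0.7,"jaw":0.45},{"tx":-1.95,"ty":2.85,"tz":0,"ax":0,"ay":0,"az":0,"jaw":0.45},{"tx":-1.95,"ty":2.85,"tz":0,"ax":0,"ay":0,"az":0,"jaw":0.45},{"tx":0,"ty":0,"tz":2.1,"ax":0,"ay":0,"az":0,"jaw":0.45},{"tx":0,"ty":0,"tz":0,"ax":0,"ay":0,"az":0,"jaw":0.45}]'
python3 - <<'E'
from h import *
goto(LW(G(.28,(-145,-45,36)))[0],ori(.28,"y"));o=get_obs();print(o["qpos"],o["ft_force"])
im,d=save("wrist","w5.png");print(proj("wrist",LW([G(.28,(-145,-45,z)) for z in(64,8)])).round())
im,d=save("scene","s5.png");cv2.imwrite("pics/s5c.png",cv2.resize(im[110:270,230:430,::-1],None,fx=3,fy=3))
im2=cv2.imread("pics/w5.png");a=cv2.resize(im2,(640,480));b=cv2.imread("pics/s5c.png");cv2.imwrite("pics/c5.png",cv2.resize(np.hstack([a[:, :], b]),(800,310)))
E
```

```text
t: 10.12
ee_pos: [521.9, -53.7, 272.0]
orientation: [-2.241, -1.858, 0.26]
ft_force: [0.2, 0.2, -0.1]
width: 39.6
shift cm [-0.12  0.15  5.92] turn deg [-0.08 -0.17  0.05] 
[-0.13531723  0.36245286  1.63068921  0.01735718  1.42937912 -1.52471427] [ 0.24185174  0.21346254 -0.11470958]
[[316. 276.]
 [316. 245.]]
```

View pics/c5.png

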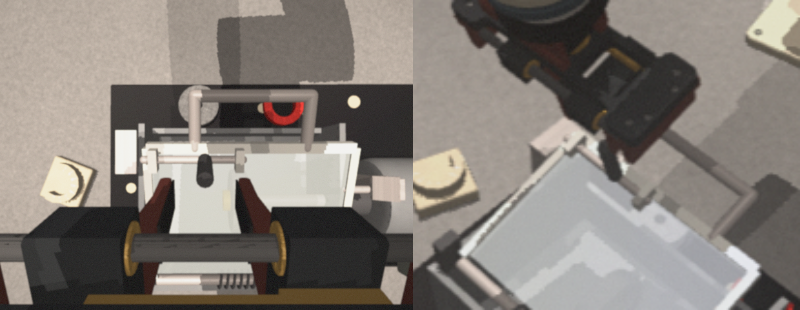

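The knob top is at (318,276) in the wrist view and the prediction is (316,276). I descend and grip.

```bash
python3 -m inch '[{"tx":0,"ty":0.1,"tz":2,"ax":0,"ay":0,"az":0,"jaw":0.45},{"tx":0,"ty":0,"tz":2,"ax":0,"ay":0,"az":0,"jaw":0.45},{"tx":0,"ty":0,"tz":1.9,"ax":0,"ay":0,"az":0,"jaw":0.45},{"tx":0,"ty":0,"tz":0,"ax":0,"ay":0,"az":0,"jaw":0},{"tx":0,"ty":0,"tz":0,"ax":0,"ay":0,"az":0,"jaw":0},{"tx":0,"ty":0,"tz":0,"ax":0,"ay":0,"az":0,"jaw":0},{"tx":0,"ty":0,"tz":0,"ax":0,"ay":0,"az":0,"jaw":0}]'
python3 - <<'E'
from h import *
o,T,e=state();print(WL(e),G(.28,(-145,-45,36)),o["width"],o["ft_force"])
# rows from .28 to a_end, constant guard-frame offset of TCP, in tool axes
import itertools
a=np.r_[np.linspace(.28,0.0,8)]
for x,y in zip(a[:-1],a[1:]):
    print(round(y,3),(ori(x,"y").T@Rz@(G(y,(-145,-45,36))-G(x,(-145,-45,36)))/10).round(3),np.degrees(y-x).round(2))
E
```

```text
t: 11.1
ee_pos: [509.5, -51.0, 217.0]
orientation: [-2.244, -1.861, 0.256]
ft_force: [0.9, 0.5, 4.4]
width: 13.5
[[-37.08719492 -43.62199287 216.99475846]] [-39.40423521 -45.         214.66956482] 13.455951781510466 [0.89251489 0.51637027 4.40290586]
0.24 [-0.    -0.132  0.583] -2.29
0.2 [-0.    -0.132  0.583] -2.29
0.16 [-0.    -0.132  0.583] -2.29
0.12 [-0.    -0.132  0.583] -2.29
0.08 [-0.    -0.132  0.583] -2.29
0.04 [-0.    -0.132  0.583] -2.29
0.0 [-0.    -0.132  0.583] -2.29
```

```bash
python3 -m inch '[{"tx":0,"ty":-0.13,"tz":0.58,"ax":-2.3,"ay":0,"az":0,"jaw":0},{"tx":0,"ty":-0.13,"tz":0.58,"ax":-2.3,"ay":0,"az":0,"jaw":0},{"tx":0,"ty":-0.13,"tz":0.58,"ax":-2.3,"ay":0,"az":0,"jaw":0},{"tx":0,"ty":-0.13,"tz":0.58,"ax":-2.3,"ay":0,"az":0,"jaw":0},{"tx":0,"ty":-0.13,"tz":0.58,"ax":-2.3,"ay":0,"az":0,"jaw":0},{"tx":0,"ty":-0.13,"tz":0.58,"ax":-2.3,"ay":0,"az":0,"jaw":0},{"tx":0,"ty":-0.13,"tz":0.58,"ax":-2.3,"ay":0,"az":0,"jaw":0},{"tx":0,"ty":0,"tz":0,"ax":0,"ay":0,"az":0,"jaw":0}]'
python3 - <<'E'
from h import *
o,T,e=state();print(WL(e),G(0,(-145,-45,36)),o["width"],o["ft_force"],T[:,2])
im,d=save("scene","s6.png")
C=cloud("scene",d,d>0);L=WL(C)
# flap plane: points on flap with y in 20..90, x -60..60
k=(L[:,1]>10)&(L[:,1]<90)&(L[:,0]>-62)&(L[:,0]<70)&(L[:,2]>128)&(L[:,2]<200);print(k.sum(),np.polyfit(L[k,0],L[k,2],1))
k=(abs(L[:,0]+115)<16)&(L[:,1]>-45)&(L[:,1]<50)&(L[:,2]>125)&(L[:,2]<200);print("bar",k.sum(),np.percentile(L[k],[3,50,97],axis=0).round(1))
cv2.imwrite("pics/s6c.png",cv2.resize(im[130:270,240:440,::-1],None,fx=4,fy=4))
E
```

```text
t: 12.1
ee_pos: [493.7, -48.0, 178.7]
orientation: [2.418, 2.005, 0.007]
ft_force: [-3.3, -0.2, 10.6]
width: 13.7
[[-53.17590371 -43.6536173  178.72881928]] [-55. -45. 176.] 13.661116905701254 [-3.29324749 -0.15097338 10.57468532] [ 0.00386377  0.00250817 -0.99998939]
3424 [-6.80042059e-03  1.43890341e+02]
bar 240 [[-119.8  -12.4  139.5]
 [-112.8   18.6  146.5]
 [-109.2   47.6  149.4]]
```

View pics/s6c.png

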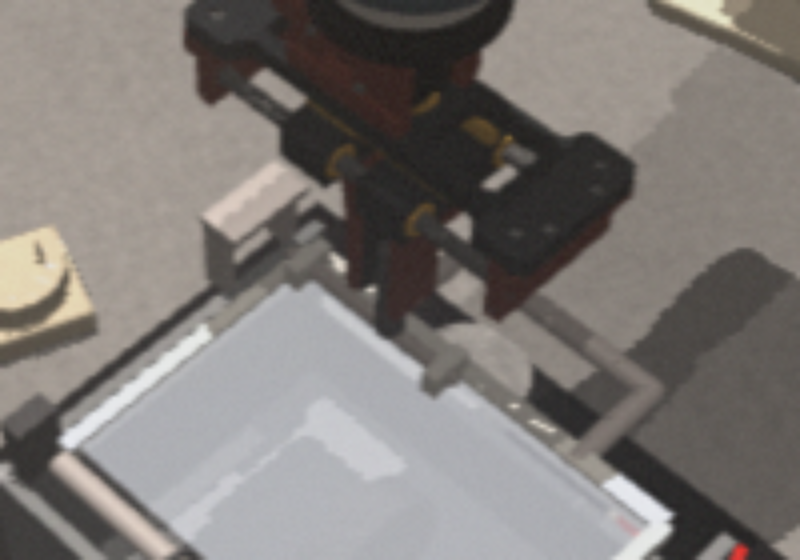

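The flap slope gives about 0.007 rad, inside the bolting window. I shoot the bolt along -y.

```bash
python3 -m inch '[{"tx":-0.5,"ty":0,"tz":0.05,"ax":0,"ay":0,"az":0,"jaw":0},{"tx":-0.5,"ty":0,"tz":0,"ax":0,"ay":0,"az":0,"jaw":0},{"tx":-0.5,"ty":0,"tz":0,"ax":0,"ay":0,"az":0,"jaw":0},{"tx":-0.5,"ty":0,"tz":0,"ax":0,"ay":0,"az":0,"jaw":0},{"tx":-0.5,"ty":0,"tz":0,"ax":0,"ay":0,"az":0,"jaw":0},{"tx":-0.5,"ty":0,"tz":0,"ax":0,"ay":0,"az":0,"jaw":0},{"tx":-0.1,"ty":0,"tz":0,"ax":0,"ay":0,"az":0,"jaw":0},{"tx":0,"ty":0,"tz":0,"ax":0,"ay":0,"az":0,"jaw":0}]'
python3 - <<'E'
from h import *
o,T,e=state();print(WL(e),o["width"],o["ft_force"])
im,d=viewer.get_image("scene");L=WL(cloud("scene",d,d>0))
k=(L[:,1]>10)&(L[:,1]<90)&(L[:,0]>-62)&(L[:,0]<70)&(L[:,2]>128)&(L[:,2]<200);print(np.polyfit(L[k,0],L[k,2],1))
E
```

```text
t: 13.15
ee_pos: [488.1, -77.7, 178.2]
orientation: [-2.418, -2.003, -0.008]
ft_force: [-3.8, 4.4, 12.2]
width: 13.3
[[-53.18122076 -73.85641597 178.23893727]] 13.311014961186581 [-3.82436026  4.36085265 12.16424937]
[-3.46110668e-03  1.43582897e+02]
```

```bash
python3 -m inch '[{"tx":0,"ty":0,"tz":-0.4,"ax":0,"ay":0,"az":0,"jaw":0},{"tx":0,"ty":0,"tz":-0.3,"ax":0,"ay":0,"az":0,"jaw":0},{"tx":0,"ty":0,"tz":0,"ax":0,"ay":0,"az":0,"jaw":0.4},{"tx":0,"ty":0,"tz":0,"ax":0,"ay":0,"az":0,"jaw":0.4},{"tx":0,"ty":0,"tz":0,"ax":0,"ay":0,"az":0,"jaw":0.4},{"tx":0,"ty":0,"tz":-2,"ax":0,"ay":0,"az":0,"jaw":0.4},{"tx":0,"ty":0,"tz":-4,"ax":0,"ay":0,"az":0,"jaw":0.4},{"tx":0,"ty":0,"tz":-5,"ax":0,"ay":0,"az":0,"jaw":0.4},{"tx":0,"ty":0,"tz":-5,"ax":0,"ay":0,"az":0,"jaw":0.4},{"tx":0,"ty":0,"tz":0,"ax":0,"ay":0,"az":0,"jaw":0.4}]'
python3 - <<'E'
from h import *
o,T,e=state();print(WL(e),o["width"],o["ft_force"])
im,d=save("scene","s7.png");L=WL(cloud("scene",d,d>0))
k=(L[:,1]>10)&(L[:,1]<90)&(L[:,0]>-62)&(L[:,0]<70)&(L[:,2]>128)&(L[:,2]<200);print(np.polyfit(L[k,0],L[k,2],1))
for m in masks_of("scene","bolt_knob")[:1]:
    K=WL(cloud("scene",d,m["pixels"]));H=K[K[:,2]>190];print(m["score"],len(H),np.percentile(H,[3,50,97],axis=0).round(1) if len(H) else "")
for y in(-45,-75):print(y,proj("scene",LW(G(.06,(-145,y,64)))).round())
for m in masks_of("scene","cast")[:1]:
    C=cloud("scene",d,m["pixels"]);print("cast",m["location"],np.median(C,0).round(),C.min(0).round(),C.max(0).round())
cv2.imwrite("pics/s7c.png",cv2.resize(im[130:270,230:430,::-1],None,fx=4,fy=4))
E
```

```text
t: 14.45
ee_pos: [489.5, -79.3, 347.7]
orientation: [2.415, 2.002, 0.013]
ft_force: [0.2, 0.1, -0.3]
width: 35.2
[[-51.50981572 -75.19152973 347.71660064]] 35.20709402369297 [ 0.16653846  0.07263805 -0.34443605]
[-6.30171846e-02  1.48890761e+02]
0.61 95 [[-55.8 -77.4 192. ]
 [-49.  -69.7 208.4]
 [-44.7 -66.4 215. ]]
-45 [[336. 190.]]
-75 [[323. 180.]]
cast [243.9, 201.9] [ 502. -265.   20.] [ 441. -317.   -2.] [ 541. -230.   38.]
```

View pics/s7c.png

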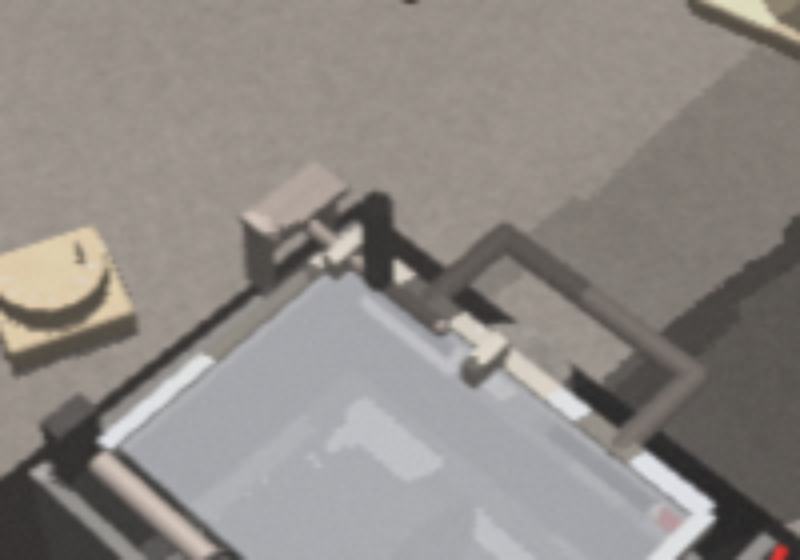

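The crop shows the bolt rod under the keeper at (325,235) and the knob home at (378,230). The flap rests at 0.063 rad, the gripper is clear and the cast hasn't moved, so I hand the job in.

```bash
python3 -c "
from workcell import ctrl;print(ctrl.close_job())"
```

```text
the job is handed in; nothing more can be done
None
```

The polishing lathe is ready to run: the guard is closed and held only by the bolt, and I handed the job in at about 14.5 s of the 48 s allowed. `close_job()` gives no verdict.

- **Guard:** I pulled it down by the bar to about 0.1 rad and let it up onto the safety catch at about 0.28 rad, then let go.
- **Bolt:** I took the knob, pushed the guard to about 0 rad and slid the bolt about 30 mm until it met resistance. Then I let go and lifted clear.

**Last checks:**
- The flap rests at 0.063 rad, against the expected 0.06 or so.
- The bolt rod shows under the keeper, and the knob is where it should be with the bolt home.
- Nothing touches the gripper, and forces stayed low wherever I read them (about 13 N at most).
- The cast is where it was, within a few mm of camera noise.

**What went wrong or disagreed:**
- **First move:** it was refused because the rows lacked some keys, so nothing moved.
- **Lathe position:** my first estimate was about 90 mm off because the box isn't centred on the tray. I corrected it before moving.
- **Knob in the wrist camera:** the network misidentified it once, so I ignored that result. The knob's predicted position matched the next wrist picture to about 2 pixels.
- **Knob grip:** the fingers stopped about 3 mm short of the planned depth, but the grip held.

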